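# Lay the flanged spindle in the vee cradle

### The arm

A 6-joint arm with a two-finger parallel gripper is mounted at the origin on the work surface; the furniture and walls round the work are solid. World frame = base frame: x ahead of the robot, y to its left, z up, the work surface at z = 0. Lengths are in m, angles in rad, forces in N, time in s.
With the tool pointing down it reaches from about 0.3 to 0.875 m from the base axis. Payload 6.4 kg.
Tool frame: the origin (TCP) lies midway between the tips of the shut fingers; the grasp point (between the pads) lies 19 mm behind it (ctrl.pinch_z is the distance from the TCP to the grasp point, in m); z points along the fingers, y is the line along which they close (so a half turn about z gives the same grasp; the last joint's range is limited). The gripper opens to 85 mm and grips with 20 to 120 N. Pads are 22 mm wide; open, the fingers measure 114 mm over their backs; the gripper's body (76 mm by 85 mm) begins 54 mm behind the grasp point. The pads swing forward as they close: fully open they stand 13 mm farther back than shut.
Start: joints at [0.931, 0.181, 1.607, -0, 1.354, -0.206], TCP at [0.242, 0.522, 0.231] pointing down, gripper open.
Joint ranges: [-2.99, 2.99], [-0.89, 2.07], [0.3, 2.58], [-1.14, 4.28], [0, 2.63], [-3.12, 3.12]. Speed limits (rad/s): [2.57, 2.57, 3.01, 3.14, 3.14, 3.14].

### API

Orientations are given as a unit quaternion [w, x, y, z].
In Python, from bench import ctrl gives the robot as it stands.
- The arm moves only by the tool apply_moves, never from a script. Its argument "moves" is a list of rows, each an object with "jaw": the opening, from 0 (shut) to 1 (fully open); "offset": the shift along the tool's x, y, z in mm, a list of three; "rot": the turn, a rotation vector about the tool's x, y, z in degrees, a list of three. In form: [{"jaw": jaw, "offset": [dx, dy, dz], "rot": [ax, ay, az]}, ...]. A call has exactly 5 rows; each row shifts and turns the commanded pose from where the row before left it, along the tool's axes as they then stand; what a row does not reach is not made up. A row lasts 1/8 s, in which the tool goes at most 62.5 mm and 10.7 degrees, less where a joint would pass 70% of its speed; a pose out of reach is approached as far as the arm can. A call is refused whole if a number of a shift passes 62.5 or a number of a turn 10.7, either way. A call with a gripper value outside its range is refused whole. The fingers move at their own pace and stop on an object; the grip force is fixed at half the most. Time passes only in rows, so rows that do not move let the fingers close, or fill a call up. It gives the time, the measured TCP pose, the force, the opening and the grip force at its end, in the units of the state.
- ctrl.get_obs(): the state, without advancing time (a new reading comes with each control period).
- ctrl.camera(name): name is "side" or "top" or "wrist"; returns (picture, depth): 400x640x3 uint8, red, green, blue; 400x640 float32, m along the optical axis (not along the pixel's ray), 0 where there is no reading.
- ctrl.camera_params(name): a dict with "K" (3x3 intrinsics, pixels), "cam_to_world" (4x4, takes a point from camera to world coordinates); the wrist camera has in their place "mount" (4x4, takes a point from camera to tool coordinates, whose origin is the TCP and whose axes are the flange's). Camera axes: x right, y down, z forward; pixel columns grow to the right and rows downward; lengths in m; the calibration is good to about 2 mm. The wrist camera is an equidistant fisheye: a pixel r from the principal point sees the ray r / f radians off the axis. A picture is of the moment at which its call begins: read the wrist's pose just before it. camera_params takes no time and is no camera call.
- ctrl.hand_in(): hands the job in; it is judged then, once.
Trained networks look in the newest picture that a camera, given by its name, has taken for a name from the list of things; names that differ only in an ending like _2 or _b are one class to them, and where a whole thing is asked for, a point or a joint stands for the part that bears it (a point fixed in the world has none). Each returns a list of dicts, best first, with "score" (0 to 1); they miss things now and then, are a little off and sometimes report something else, mostly with a low value. They report only what shows in the picture. A call takes as long as a camera call. They do not tell look-alikes from the thing itself.
- ctrl.outline_of(camera, target): "region" (400x640 bool, what is visible of it) and "position" ([column, row] in pixels, amid what is visible of it).
The state is a dict: "time_s": time; "q": joint angles; "dq": joint speeds; "joint_efforts": joint torques, N m; "eef_pos": TCP position; "eef_rot": TCP orientation; "wrist_force": force on the tool from outside, world axes, zero at the start; "torque": the same for the moment, N m; "opening": opening from 0.0 (shut) to 1.0 (fully open); "grasp_force": force on a finger pad.
Only numpy, scipy, OpenCV 4.12 (cv2) and the standard library are available. Lean on these libraries where they do the work, as an engineer would, in place of code of your own. Each camera call takes 0.05 s, during which the arm holds its last target. There are 200 camera calls.

### The job

The flanged metal spindle standing upright on the desk is to be checked for run-out: lay it gently on its side in the two vees of the cradle, with its flange in the gap between the cradle's end plate and the nearer vee. Don't drop it, tip it over or let it fall into place, leave the other things on the desk where they are, and let go of it once it lies at rest in both vees.

Things in the scene. Friction and masses are not known exactly. Their poses are not given: they have to be found in the camera images.
- spindle: Loose steel-coloured turned spindle, 144 mm long, 0.28 to 0.46 kg; starts upright on its flange. From the foot along its own z: flange 50 mm diameter, 10 mm thick; plain barrel 30 mm diameter, 124 mm long; end stub 18 mm diameter, 10 mm long. Origin on the axis at mid length, 72 mm from the foot; z points from flange to stub.
- spindle_foot (a point): Centre of the spindle's flanged foot face (72 mm from the spindle's origin, along its -z).
- cradle: Cradle fixed to the desk: dark base plate 76 x 190 x 10 mm, two bright 90 degree vee supports (64 mm high, 68 mm wide, 14 mm thick) centred 42 mm either side of the origin along y, and an end plate 56 mm wide, 66 mm high, inner face at y = -87 mm. Origin on the desk midway between the vees; z up; y along the cradled part's axis, away from the end plate. Gap for the flange: y -87 to -49 mm.
- cradle_seat (a point): Point midway between the vees, 60 mm above the desk, on the axis of a spindle lying in both vees; axes as the cradle's. With the spindle's origin here and its z along this y, the flange is mid-gap, with about 14 mm of play either way along y. 70 mm clear between the vees for fingers.
- oil_bottle: Bystander: white dropper bottle with a red pointed cap, 37 mm in diameter, 109 mm tall, standing; origin under its centre.
- v_block: Bystander: loose solid grey vee block, 60x50x40 mm, lower and smaller than the cradle; origin under its centre. Not the cradle.
- tape_roll: Bystander: blue roll of tape lying flat, 78 mm in diameter, 24 mm high; origin under its centre.
- dial_indicator: Bystander: dial indicator lying on its back, 97x58x22 mm; origin under its middle.
There are look-alikes about, which are no part of the job. What is shaped like the cradle but orange is not meant.

How it is judged:
By the outcome, as a careful person would: the job done as asked, in the order asked, and still so for the second after the job is handed in, with the robot touching nothing.
It also fails if it takes over 43 s, if anything falls off the work surface, if the arm or the gripper's body presses on something with over 40 N, if the wrist force passes 120 N, or if a joint passes its speed limit or range.

## Working session

There is one attempt and no reset: what is moved stays moved. The work goes in short steps, Python scripts to look and compute and a tool call to move; the robot and the scene stay as the last step left them, time stands still between calls to the robot, and variables do not carry over. Pictures are saved under pics/ and viewed, at most 10 in all, crops included, and the job is handed in when it is done.

Besides the shell and the picture viewer there is one more tool, called in YAML: its name, and indented under it one key for each argument. apply_moves: Moves the arm, as the interface text tells. Its arguments: {"type":"object","properties":{"moves":{"type":"array"}},"required":["moves"]}

```bash
mkdir -p pics; ls; cat > h.py <<'E'
import numpy as np,cv2
from bench import ctrl
from scipy.spatial.transform import Rotation as R
def cloud(n,d):
    p=ctrl.camera_params(n);K=p['K'];v,u=np.mgrid[:400,:640]
    c=np.stack([(u-K[0][2])/K[0][0]*d,(v-K[1][2])/K[1][1]*d,d],-1)
    T=np.array(p['cam_to_world']);return c@T[:3,:3].T+T[:3,3]
E
python3 - <<'E'
from h import *
o=ctrl.get_obs();print(o)
for n in['top','side']:
    im,d=ctrl.camera(n);cv2.imwrite(f'pics/{n}0.png',im[...,::-1]);np.savez(f'{n}0.npz',im=im,d=d)
    P=cloud(n,d)
    print(n,np.array(ctrl.camera_params(n)['cam_to_world'])[:3].round(3).tolist())
    for t in['spindle','cradle','oil_bottle','v_block','tape_roll','dial_indicator']:
        for r in ctrl.outline_of(n,t)[:3]:
            m=r['region']&(d>0);q=P[m]
            print(t,round(r['score'],2),np.round(r['position']),m.sum(),np.percentile(q,[3,50,97],axis=0).round(3).tolist() if m.sum() else '')
E
```

```text
pics
{'time_s': 0.0, 'q': array([ 9.30705571e-01,  1.81537152e-01,  1.60802635e+00, -9.38208658e-06,
        1.35377876e+00, -2.06299559e-01]), 'dq': array([-5.08997432e-05, -1.29019877e-03, -4.83340210e-04,  2.69115291e-04,
        1.07479948e-03, -9.39216649e-04]), 'joint_efforts': array([ 8.09188277e-04, -4.44870758e+01, -3.51350856e+01, -5.40872691e-05,
        8.84300389e-03,  1.28120251e-05]), 'eef_pos': array([0.24132811, 0.52129384, 0.23037747]), 'eef_rot': array([-3.55086117e-04,  2.15197926e-01,  9.76570063e-01, -7.99513939e-04]), 'wrist_force': array([-0.27617856,  0.14566807, -0.77249846]), 'torque': array([ 0.00159439, -0.01479173, -0.01601748]), 'grasp_force': 0.0, 'opening': 0.9985845075745962}
top [[-0.008, -0.997, 0.079, 0.435], [-1.0, 0.008, -0.001, -0.102], [-0.0, -0.079, -0.997, 1.502]]
spindle 0.52 [239. 208.] 217 [[0.499, 0.123, 0.007], [0.513, 0.133, 0.082], [0.534, 0.151, 0.146]]
cradle 0.91 [337. 274.] 1635 [[0.276, -0.235, 0.004], [0.331, -0.153, 0.012], [0.387, -0.07, 0.065]]
cradle 0.7 [328. 196.] 1577 [[0.51, -0.207, 0.004], [0.557, -0.122, 0.012], [0.604
[... 837 characters left out ...]
 [308. 212.] 1387 [[0.509, -0.196, 0.004], [0.565, -0.125, 0.012], [0.607, -0.036, 0.063]]
cradle 0.8 [344. 174.] 1091 [[0.274, -0.23, 0.0], [0.336, -0.154, 0.011], [0.388, -0.067, 0.062]]
oil_bottle 0.68 [354. 299.] 364 [[0.715, 0.175, 0.008], [0.731, 0.195, 0.055], [0.74, 0.207, 0.092]]
tape_roll 0.78 [257. 170.] 363 [[0.464, -0.43, -0.001], [0.498, -0.396, 0.02], [0.534, -0.361, 0.026]]
tape_roll 0.51 [355. 300.] 390 [[0.711, 0.175, 0.005], [0.73, 0.195, 0.055], [0.74, 0.207, 0.092]]
tape_roll 0.24 [387. 238.] 594 [[0.479, 0.12, -0.001], [0.526, 0.147, 0.061], [0.539, 0.162, 0.143]]
dial_indicator 0.79 [267. 238.] 356 [[0.683, -0.168, 0.003], [0.714, -0.139, 0.02], [0.753, -0.113, 0.023]]
```

```bash
python3 - <<'E'
from h import *
a=cv2.imread('pics/top0.png')[90:330,190:450];b=cv2.imread('pics/side0.png')[120:340,200:440]
cv2.imwrite('pics/c0.png',np.vstack([cv2.resize(a,(640,300*1)) if 0 else cv2.resize(a,None,fx=1.2,fy=1.2,interpolation=2)[:, :312],cv2.resize(b,(312,286))]))
cv2.imwrite('pics/c1.png',cv2.resize(a,None,fx=2.4,fy=2.4,interpolation=2))
cv2.imwrite('pics/c2.png',cv2.resize(b,None,fx=2.5,fy=2.5,interpolation=2))
E
```

```text
(no output)
```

View pics/c1.png

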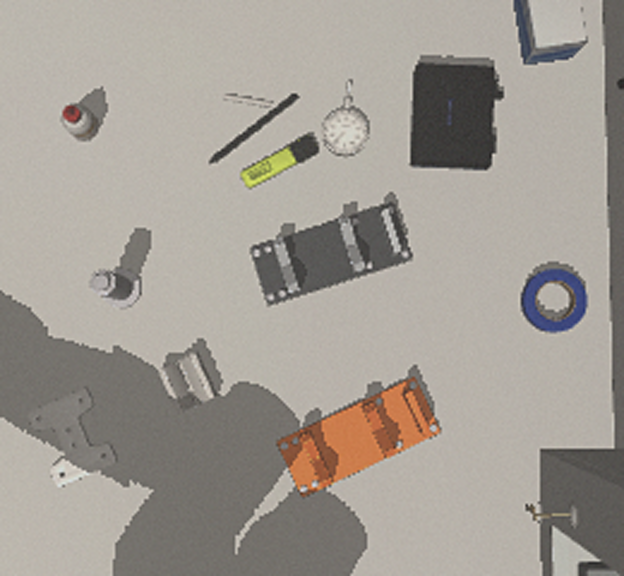

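View pics/c2.png

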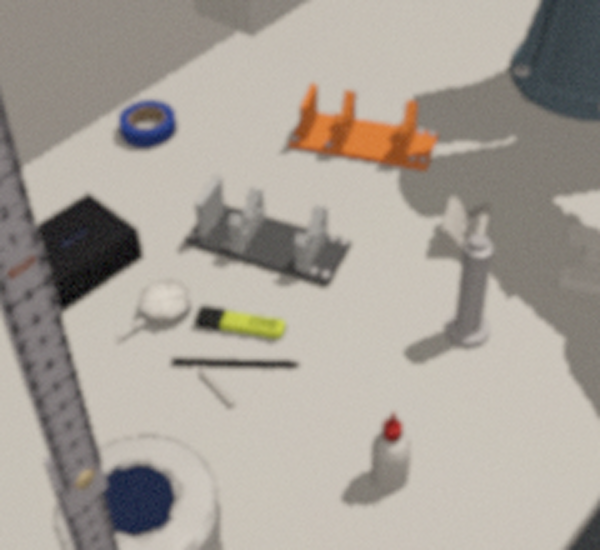

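The dark cradle (top crop ~330,250, end plate on the right at ~395,230, i.e. the -y side) and the spindle (~115,285, flange down, stub up) are clear. The orange cradle at ~360,435 is the look-alike. Next I'll measure both accurately.

```bash
python3 - <<'E'
from h import *
from scipy.optimize import least_squares
Ps=[];
for n in['top','side']:
    z=np.load(n+'0.npz');P=cloud(n,z['d'])[z['d']>0];Ps.append(P)
    s=P[(np.hypot(P[:,0]-.52,P[:,1]-.14)<.035)]
    b=s[(s[:,2]>.025)&(s[:,2]<.125)]
    f=least_squares(lambda c:np.hypot(b[:,0]-c[0],b[:,1]-c[1])-.015,[.52,.14],loss='soft_l1',f_scale=.002)
    t=s[s[:,2]>.138]
    print(n,'spindle',f.x.round(4),len(b),np.abs(f.fun).mean().round(4),'top',t.mean(0).round(4) if len(t) else '',s[:,2].max().round(3))
    m=P[(np.abs(P[:,0]-.557)<.08)&(np.abs(P[:,1]+.122)<.12)&(P[:,2]>.005)&(P[:,2]<.075)]
    lo=m[m[:,2]<.016];r=cv2.minAreaRect(lo[:,:2].astype(np.float32)*1000);print('base',r,'med z',np.median(lo[:,2]))
    # fit rectangle 76x190 by all cradle pts
    m_=m
    th0=np.radians(17)
    hi=m[m[:,2]>.045]
    def loc(p,th,c): 
        d=p[:,:2]-c;return np.c_[d[:,0]*np.cos(th)+d[:,1]*np.sin(th),-d[:,0]*np.sin(th)+d[:,1]*np.cos(th)]
    best=None
    for th in np.radians(np.arange(8,28,.5)):
        a=loc(m,th,[.557,-.122]);lo_,h_=np.percentile(a,[.7,99.3],axis=0);A=np.prod(h_-lo_)
        if best is None or A<best[0]:best=(A,th,lo_,h_)
    A,th,l,h=best;mid=(l+h)/2;c=np.array([.557,-.122])+[mid[0]*np.cos(th)-mid[1]*np.sin(th),mid[0]*np.sin(th)+mid[1]*np.cos(th)]
    print('rect',np.degrees(th),(h-l).round(4),c.round(4))
    v=loc(hi,th,c);print('hi y hist',np.histogram(v[:,1],np.arange(-.1,.1,.01))[0],'zmax',hi[:,2].max())
    for y0 in(-.042,.042,-.09):
        k=np.abs(v[:,1]-y0)<.013;print(y0,k.sum(),v[k].mean(0).round(4),np.ptp(v[k],axis=0).round(3),((v[k].min(0)+v[k].max(0))/2).round(4))
E
```

```text
top spindle [0.516  0.1424] 64 0.0004 top [0.5149 0.141  0.1432] 0.152
base ((556.9774169921875, -121.62800598144531), (238.18312072753906, 160.1629638671875), 89.62608337402344) med z 0.010124254246498099
rect 8.0 [0.1376 0.2193] [ 0.5571 -0.1214]
hi y hist [ 0  6 56 16  0  0 17 58 19  0  0  0  0  0  9 53 33  0  0] zmax 0.071364145339474
-0.042 23 [-0.0148 -0.0319] [0.046 0.007] [-0.0059 -0.0324]
0.042 30 [-0.0259  0.0514] [0.051 0.009] [-0.0175  0.0505]
-0.09 19 [-0.0015 -0.079 ] [0.039 0.004] [ 0.0038 -0.0793]
side spindle [0.515  0.1404] 295 0.0009 top [0.5173 0.1415 0.1428] 0.147
base ((559.3989868164062, -112.74124908447266), (186.1861114501953, 132.67677307128906), 86.88262176513672) med z 0.009694826116886157
rect 17.5 [0.0769 0.1832] [ 0.5579 -0.1189]
hi y hist [ 0 13 81  0  0  0 31 59  0  0  0  0  0  0  9 52 34  0  0] zmax 0.06888724649859757
-0.042 33 [ 0.005  -0.0324] [0.06  0.007] [ 0.0033 -0.0326]
0.042 37 [0.0045 0.0519] [0.063 0.008] [0.0026 0.0511]
-0.09 33 [ 0.0042 -0.0798] [0.051 0.007] [ 0.001  -0.0807]
```

```bash
cat >> h.py <<'E'
from scipy.optimize import least_squares
def fitc(P,x0):
    c0=np.array(x0[:2]);m=P[(np.hypot(P[:,0]-c0[0],P[:,1]-c0[1])<.115)&(P[:,2]>.0405)&(P[:,2]<.08)]
    def res(x):
        d=m[:,:2]-x[:2];c,s=np.cos(x[2]),np.sin(x[2]);u=d[:,0]*c+d[:,1]*s;v=-d[:,0]*s+d[:,1]*c
        out=[]
        for y,hy,hx in((-.042,.007,.034),(.042,.007,.034),(-.091,.004,.028)):
            out.append(np.hypot(np.maximum(abs(u)-hx,0),np.maximum(abs(v-y)-hy,0)))
        return np.min(out,0)
    f=least_squares(res,x0,loss='soft_l1',f_scale=.002,diff_step=1e-3);return f.x,len(m),np.mean(f.fun)
E
python3 - <<'E'
from h import *
for n in['top','side']:
    z=np.load(n+'0.npz');P=cloud(n,z['d'])[z['d']>0]
    for x0 in([.557,-.122,.3],[.56,-.115,.2]):
        x,k,e=fitc(P,x0);print(n,x.round(4),np.degrees(x[2]),k,e)
    c=x
    d=P[:,:2]-c[:2];u=d[:,0]*np.cos(c[2])+d[:,1]*np.sin(c[2]);v=-d[:,0]*np.sin(c[2])+d[:,1]*np.cos(c[2])
    b=(abs(u)<.06)&(abs(v)<.12)&(P[:,2]>.006)&(P[:,2]<.014)
    k=b&(abs(v)<.03);print('base u',np.percentile(u[k],[1,99]),'v',np.percentile(v[b&(abs(u)<.03)],[1,99]))
E
```

```text
top [ 0.5523 -0.1059  0.3027] 17.343530093247153 290 5.1960853232776333e-05
top [ 0.5521 -0.1059  0.3027] 17.34338268775642 290 5.196140426987282e-05
base u [-0.04044191  0.04247439] v [-0.1094604   0.10255236]
side [ 0.5539 -0.1059  0.2955] 16.93288068502916 335 7.495519739000938e-05
side [ 0.5539 -0.1059  0.2963] 16.975790771613294 335 7.47933281902529e-05
base u [-0.03881916  0.03824072] v [-0.10336895  0.07792357]
```

```bash
cat >> h.py <<'E'
YAW=np.radians(17.2)
C=np.array([-np.sin(YAW),np.cos(YAW),0])
def rot(tilt):
    "tool down, x along cradle y, then tilted by tilt deg toward cradle y"
    return R.from_matrix(np.c_[C,np.cross([0,0,-1],C),[0,0,-1.]])*R.from_euler('y',tilt,degrees=True)
def cur():
    o=ctrl.get_obs();q=o['eef_rot'];return o,np.array(o['eef_pos']),R.from_quat([q[1],q[2],q[3],q[0]])
def plan(p1,R1,n=5):
    o,p,r=cur();rv=(r.inv()*R1).as_rotvec()/n;st=R.from_rotvec(rv);dp=(np.array(p1)-p)/n
    print('t',o['time_s'],'q',np.round(o['q'],2),'p',p.round(4),'f',np.round(o['wrist_force'],1),'op',round(o['opening'],2),'g',o['grasp_force'])
    for i in range(n):
        print([round(float(x),1) for x in r.inv().apply(dp)*1000],[round(float(x),1) for x in np.degrees(rv)]);r=r*st
E
python3 - <<'E'
from h import *
print(ctrl.pinch_z); plan([.40,.28,.34],rot(15),5)
E
```

```text
0.0187
t 0.7 q [ 0.93  0.18  1.61 -0.    1.35 -0.21] p [0.2417 0.5218 0.2313] f [ 0.2 -0.8 -0.2] op 1.0 g 0.0
[-49.1, -30.6, -21.7] [-1.3, 2.8, 9.5]
[-52.3, -21.6, -24.8] [-1.3, 2.8, 9.5]
[-53.8, -12.2, -27.8] [-1.3, 2.8, 9.5]
[-53.6, -2.6, -30.6] [-1.3, 2.8, 9.5]
[-51.6, 6.9, -33.2] [-1.3, 2.8, 9.5]
```

apply_moves:
  moves:
    - {"jaw":1,"offset":[-49,-31,-22],"rot":[-1.3,2.8,9.5]}
    - {"jaw":1,"offset":[-52,-22,-25],"rot":[-1.3,2.8,9.5]}
    - {"jaw":1,"offset":[-54,-12,-28],"rot":[-1.3,2.8,9.5]}
    - {"jaw":1,"offset":[-54,-3,-31],"rot":[-1.3,2.8,9.5]}
    - {"jaw":1,"offset":[-52,7,-33],"rot":[-1.3,2.8,9.5]}

```text
time_s: 1.32
eef_pos: [0.4007, 0.277, 0.3419]
eef_rot: [-0.104, 0.589, 0.797, 0.08]
wrist_force: [1.1, 0.5, 0.1]
opening: 1.001
grasp_force: 0.0
```

```bash
python3 - <<'E'
from h import *
plan([.55,.02,.25],rot(60),5)
E
```

```text
t 1.325 q [ 0.18 -0.14  1.73  0.26  1.57 -0.12] p [0.4007 0.277  0.3419] f [1.1 0.5 0.1] op 1.0 g 0.0
[-60.7, 13.4, 2.8] [0.1, 9.0, 0.0]
[-60.4, 13.4, -6.8] [0.1, 9.0, 0.0]
[-58.6, 13.4, -16.1] [0.1, 9.0, 0.0]
[-55.3, 13.4, -25.1] [0.1, 9.0, 0.0]
[-50.7, 13.4, -33.4] [0.1, 9.0, 0.0]
```

apply_moves:
  moves:
    - {"jaw":1,"offset":[-60,13,3],"rot":[0,9,0]}
    - {"jaw":1,"offset":[-60,13,-7],"rot":[0,9,0]}
    - {"jaw":1,"offset":[-58,13,-16],"rot":[0,9,0]}
    - {"jaw":1,"offset":[-55,13,-25],"rot":[0,9,0]}
    - {"jaw":1,"offset":[-51,14,-33],"rot":[0,9,0]}

```text
time_s: 1.95
eef_pos: [0.5503, 0.0212, 0.2495]
eef_rot: [-0.402, 0.512, 0.698, 0.3]
wrist_force: [1.1, -0.5, 0.8]
opening: 0.996
grasp_force: 0.0
```

```bash
python3 - <<'E'
from h import *
r=rot(60);t=r.apply([0,0,1]);G=np.array([.5155,.1415,.074])+.022*t
plan(G-.11*t,r,5)
print(cur()[2].as_matrix().round(3),r.as_matrix().round(3))
im,d=ctrl.camera('wrist');cv2.imwrite('pics/w1.png',im[...,::-1])
E
```

```text
t 1.95 q [-0.54  0.54  1.43  0.68  1.98 -0.85] p [0.5503 0.0212 0.2495] f [ 1.1 -0.5  0.8] op 1.0 g 0.0
[-18.0, 0.3, 21.6] [0.0, -0.0, 0.1]
[-17.9, 0.3, 21.6] [0.0, -0.0, 0.1]
[-17.9, 0.4, 21.6] [0.0, -0.0, 0.1]
[-17.9, 0.4, 21.6] [0.0, -0.0, 0.1]
[-17.9, 0.4, 21.6] [0.0, -0.0, 0.1]
[[-0.153  0.955 -0.253]
 [ 0.473  0.296  0.83 ]
 [ 0.868  0.007 -0.497]] [[-0.148  0.955 -0.256]
 [ 0.478  0.296  0.827]
 [ 0.866 -0.    -0.5  ]]
```

View pics/w1.png

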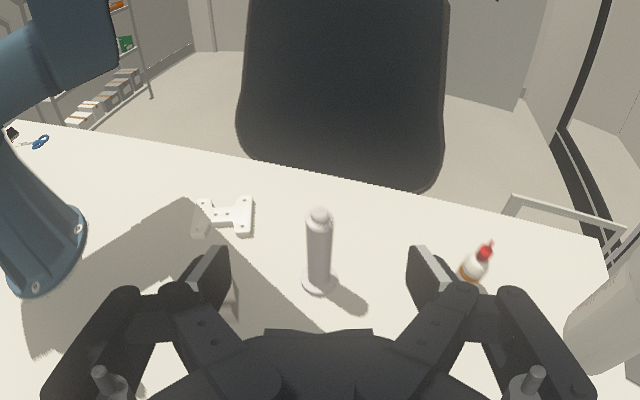

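The spindle is upright and centred between the fingers (column ~319), with its flange at row ~285. Going in.

apply_moves:
  moves:
    - {"jaw":1,"offset":[-18,0.3,22],"rot":[0,0,0]}
    - {"jaw":1,"offset":[-18,0.3,22],"rot":[0,0,0]}
    - {"jaw":1,"offset":[-18,0.4,22],"rot":[0,0,0.2]}
    - {"jaw":1,"offset":[-18,0.4,21],"rot":[0,0,0.2]}
    - {"jaw":1,"offset":[-18,0.4,21],"rot":[0,0,0.2]}

```text
time_s: 2.62
eef_pos: [0.5367, 0.0711, 0.1165]
eef_rot: [-0.403, 0.516, 0.696, 0.296]
wrist_force: [0.7, -0.8, 0.8]
opening: 1.001
grasp_force: 0.0
```

```bash
python3 - <<'E'
from h import *
r=rot(60);t=r.apply([0,0,1]);G=np.array([.5155,.1415,.074])+.022*t
plan(G,r,5)
E
```

```text
t 2.625 q [-0.49  0.68  1.53  0.67  1.76 -0.95] p [0.5367 0.0711 0.1165] f [ 0.7 -0.8  0.8] op 1.0 g 0.0
[0.0, 0.1, 21.4] [0.0, 0.0, -0.1]
[0.0, 0.1, 21.4] [0.0, 0.0, -0.1]
[0.0, 0.1, 21.4] [0.0, 0.0, -0.1]
[-0.0, 0.1, 21.4] [0.0, 0.0, -0.1]
[-0.0, 0.1, 21.4] [0.0, 0.0, -0.1]
```

apply_moves:
  moves:
    - {"jaw":1,"offset":[0,0,22],"rot":[0,0,0]}
    - {"jaw":1,"offset":[0,0,22],"rot":[0,0,0]}
    - {"jaw":1,"offset":[0,0,21],"rot":[0,0,0]}
    - {"jaw":1,"offset":[0,0,21],"rot":[0,0,0]}
    - {"jaw":1,"offset":[0,0.5,21],"rot":[0,0,0]}

```text
time_s: 3.25
eef_pos: [0.5095, 0.1607, 0.0636]
eef_rot: [-0.403, 0.516, 0.696, 0.296]
wrist_force: [0.8, 0.1, -0.9]
opening: 1.003
grasp_force: 0.0
```

```bash
python3 - <<'E'
from h import *
im,d=ctrl.camera('wrist');cv2.imwrite('pics/w2.png',im[...,::-1])
r=rot(60);t=r.apply([0,0,1]);G=np.array([.5155,.1415,.074])+.022*t
plan(G,r,1)
E
```

```text
t 3.3 q [-0.37  0.71  1.65  0.75  1.6  -0.98] p [0.5075 0.1628 0.0624] f [-0.9  0.4 -1.3] op 1.0 g 0.0
[-1.3, 1.3, -3.5] [-0.1, -0.1, -0.4]
```

View pics/w2.png

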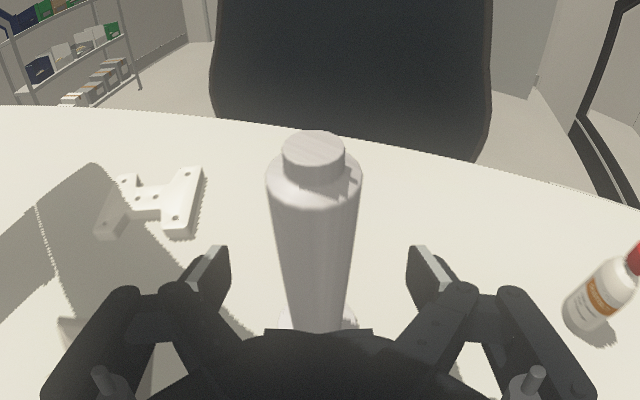

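The barrel stands between the pads, about 3 px left of the finger midline (columns ~315 against ~318). I'll make a small correction and close.

apply_moves:
  moves:
    - {"jaw":1,"offset":[0,-1,-2],"rot":[0,0,0]}
    - {"jaw":0.6,"offset":[0,0,0],"rot":[0,0,0]}
    - {"jaw":0.3,"offset":[0,0,0],"rot":[0,0,0]}
    - {"jaw":0.1,"offset":[0,0,0],"rot":[0,0,0]}
    - {"jaw":0,"offset":[0,0,0],"rot":[0,0,0]}

```text
time_s: 3.92
eef_pos: [0.5096, 0.1571, 0.0653]
eef_rot: [-0.403, 0.516, 0.696, 0.296]
wrist_force: [-0.9, -3.1, 2.9]
opening: 0.328
grasp_force: 58.8
```

apply_moves:
  moves:
    - {"jaw":0,"offset":[0,0,0],"rot":[0,0,0]}
    - {"jaw":0,"offset":[0,0,0],"rot":[0,0,0]}
    - {"jaw":0,"offset":[0,0,0],"rot":[0,0,0]}
    - {"jaw":0,"offset":[0,0,0],"rot":[0,0,0]}
    - {"jaw":0,"offset":[0,0,0],"rot":[0,0,0]}

```text
time_s: 4.55
eef_pos: [0.5096, 0.1573, 0.0654]
eef_rot: [-0.403, 0.516, 0.696, 0.296]
wrist_force: [-0.2, -3.3, 6.4]
opening: 0.332
grasp_force: 58.7
```

```bash
python3 - <<'E'
from h import *
o,p,r=cur();print(p,r.as_matrix().round(3))
plan(p+[0,0,.1],r,5)
E
```

```text
[0.50956695 0.15734153 0.06535045] [[-0.143  0.956 -0.255]
 [ 0.479  0.293  0.827]
 [ 0.866 -0.004 -0.5  ]]
t 4.55 q [-0.38  0.7   1.65  0.74  1.6  -0.98] p [0.5096 0.1573 0.0654] f [-0.2 -3.3  6.4] op 0.33 g 58.7135910987854
[17.3, -0.1, -10.0] [0.0, 0.0, 0.0]
[17.3, -0.1, -10.0] [0.0, 0.0, 0.0]
[17.3, -0.1, -10.0] [0.0, 0.0, 0.0]
[17.3, -0.1, -10.0] [0.0, 0.0, 0.0]
[17.3, -0.1, -10.0] [0.0, 0.0, 0.0]
```

apply_moves:
  moves:
    - {"jaw":0,"offset":[6,0,-3.5],"rot":[0,0,0]}
    - {"jaw":0,"offset":[17,0,-10],"rot":[0,0,0]}
    - {"jaw":0,"offset":[26,0,-15],"rot":[0,0,0]}
    - {"jaw":0,"offset":[26,0,-15],"rot":[0,0,0]}
    - {"jaw":0,"offset":[26,0,-15],"rot":[0,0,0]}

```text
time_s: 5.18
eef_pos: [0.5096, 0.1578, 0.1834]
eef_rot: [-0.403, 0.516, 0.696, 0.296]
wrist_force: [0.6, -0.6, -3.9]
opening: 0.334
grasp_force: 59.3
```

```bash
cat >> h.py <<'E'
def target(S,tilt,g):
    "TCP pose so that spindle origin at S; g=spindle origin in tool frame"
    r=rot(tilt);return np.array(S)-r.apply(g),r
G0=np.array([.5095667,.1573415,.06535]);RG=R.from_matrix([[-.143,.956,-.255],[.479,.293,.827],[.866,-.004,-.5]])
g=RG.inv().apply(np.array([.5155,.1415,.072])-G0)
SEAT=np.array([.553,-.106,.06])
E
python3 - <<'E'
from h import *
print('g',g*1000)
p1,r1=target(SEAT+[0,0,.14],-30,g);print(p1)
plan(p1,r1,10)
E
```

```text
g [ -2.68154435   1.00917762 -17.94911005]
[ 0.55400308 -0.11265319  0.18311484]
t 5.175 q [-0.37  0.49  1.66  0.76  1.74 -0.84] p [0.5096 0.1578 0.1834] f [ 0.6 -0.6 -3.9] op 0.33 g 59.31307375431061
[-13.6, -3.7, -23.5] [-0.0, -9.0, -0.0]
[-17.1, -3.7, -21.1] [-0.0, -9.0, -0.0]
[-20.2, -3.7, -18.1] [-0.0, -9.0, -0.0]
[-22.8, -3.7, -14.7] [-0.0, -9.0, -0.0]
[-24.8, -3.7, -11.0] [-0.0, -9.0, -0.0]
[-26.2, -3.7, -7.0] [-0.0, -9.0, -0.0]
[-27.0, -3.7, -2.8] [-0.0, -9.0, -0.0]
[-27.1, -3.7, 1.5] [-0.0, -9.0, -0.0]
[-26.6, -3.7, 5.7] [-0.0, -9.0, -0.0]
[-25.3, -3.7, 9.8] [-0.0, -9.0, -0.0]
```

apply_moves:
  moves:
    - {"jaw":0,"offset":[-13.5,-3.7,-23.5],"rot":[0,-9,0]}
    - {"jaw":0,"offset":[-17,-3.7,-21],"rot":[0,-9,0]}
    - {"jaw":0,"offset":[-20,-3.7,-18],"rot":[0,-9,0]}
    - {"jaw":0,"offset":[-23,-3.7,-15],"rot":[0,-9,0]}
    - {"jaw":0,"offset":[-25,-3.7,-11],"rot":[0,-9,0]}

```text
time_s: 5.8
eef_pos: [0.5319, 0.0217, 0.1832]
eef_rot: [-0.104, 0.59, 0.797, 0.075]
wrist_force: [0.2, -0.0, -4.3]
opening: 0.334
grasp_force: 59.3
```

apply_moves:
  moves:
    - {"jaw":0,"offset":[-26,-3.7,-7],"rot":[0,-9,0]}
    - {"jaw":0,"offset":[-27,-3.7,-3],"rot":[0,-9,0]}
    - {"jaw":0,"offset":[-27,-3.7,1.5],"rot":[0,-9,0]}
    - {"jaw":0,"offset":[-26.5,-3.7,6],"rot":[0,-9,0]}
    - {"jaw":0,"offset":[-25,-3.7,10],"rot":[0,-9,0]}

```text
time_s: 6.42
eef_pos: [0.5533, -0.1124, 0.1823]
eef_rot: [0.209, 0.574, 0.776, -0.156]
wrist_force: [-0.7, -0.4, -3.0]
opening: 0.334
grasp_force: 59.4
```

```bash
python3 - <<'E'
from h import *
p1,r1=target(SEAT+[0,0,.04],-30,g)
plan(p1,r1,5)
print((cur()[2].inv()*r1).as_rotvec(True))
for n in['top','side']:
    im,d=ctrl.camera(n);cv2.imwrite(f'pics/{n}1.png',im[...,::-1]);np.savez(n+'1.npz',im=im,d=d)
cv2.imwrite('pics/c3.png',np.hstack([cv2.resize(cv2.imread('pics/top1.png')[150:270,270:400],(400,370),interpolation=2),cv2.resize(cv2.imread('pics/side1.png')[140:280,240:390],(400,370),interpolation=2)]))
E
```

```text
t 6.425 q [-0.15  0.14  1.85 -0.58  0.99 -0.16] p [ 0.5533 -0.1124  0.1823] f [-0.7 -0.4 -3. ] op 0.33 g 59.36660885810852
[9.9, 0.2, 17.2] [-0.1, 0.0, -0.0]
[9.9, 0.2, 17.2] [-0.1, 0.0, -0.0]
[9.9, 0.1, 17.2] [-0.1, 0.0, -0.0]
[9.9, 0.1, 17.2] [-0.1, 0.0, -0.0]
[9.9, 0.1, 17.2] [-0.1, 0.0, -0.0]
[-0.25749086  0.23124559 -0.12421907]
```

View pics/c3.png

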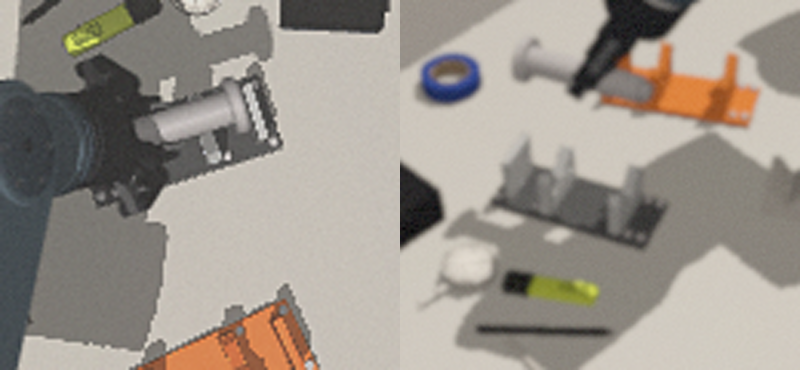

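It's held horizontally with the flange toward the end plate (top crop ~235,105). I'll measure its axis from the depth.

```bash
cat >> h.py <<'E'
def spin(tag,S):
    "fit barrel axis near expected origin S; report in cradle axes relative to SEAT"
    U=np.array([np.cos(YAW),np.sin(YAW),0]);B=np.c_[U,C,[0,0,1]]
    o={}
    for n in['top','side']:
        z=np.load(n+tag+'.npz');d=z['d'];im=z['im'].astype(int)
        P=cloud(n,d);k=(d>0)&(im.mean(-1)>105);Q=(P[k]-S)@B
        k2=(abs(Q[:,0])<.035)&(abs(Q[:,2])<.035)&(abs(Q[:,1])<.09);Q=Q[k2]
        b=Q[(Q[:,1]>-.057)&(Q[:,1]<.05)&(np.hypot(Q[:,0],Q[:,2])<.022)]
        def res(x):
            return np.hypot(b[:,0]-x[0]-x[1]*b[:,1],b[:,2]-x[2]-x[3]*b[:,1])-.015
        f=least_squares(res,[0,0,0,0],loss='soft_l1',f_scale=.001)
        fl=Q[np.hypot(Q[:,0],Q[:,2])>.02]
        print(n,len(b),'u',f.x[0]*1e3,'yaw',np.degrees(-f.x[1]),'w',f.x[2]*1e3,'pitch',np.degrees(f.x[3]),'res',abs(f.fun).mean()*1e3,'flange y',np.percentile(fl[:,1],[3,50,97])*1e3,len(fl),'all y',np.percentile(Q[:,1],[1,99])*1e3)
E
python3 - <<'E'
from h import *
o,p,r=cur();S=p+r.apply(g);print(S, (S-SEAT))
spin('1',S)
E
```

```text
[ 0.55053572 -0.10448873  0.19644224] [-0.00246428  0.00151127  0.13644224]
top 274 u 2.041878458052378 yaw -0.4098724904356918 w 2.517125770545277 pitch 0.3711177014567862 res 1.7619677601340376 flange y [-72.08166363 -63.49800925  14.65550017] 125 all y [-72.01573089  18.61340122]
side 286 u -0.4460220932186089 yaw -0.26299653932920036 w -0.37131464965153266 pitch -0.6528291163739288 res 1.240783825848257 flange y [-72.92397277 -65.66812595   5.47788632] 106 all y [-72.69096546  68.61720872]
```

apply_moves:
  moves:
    - {"jaw":0,"offset":[10,0.8,17],"rot":[0,0,0]}
    - {"jaw":0,"offset":[10,0.6,17],"rot":[0,0,0]}
    - {"jaw":0,"offset":[10,0,17],"rot":[0,0,0]}
    - {"jaw":0,"offset":[10,0,17],"rot":[0,0,0]}
    - {"jaw":0,"offset":[9,0,15],"rot":[0,0,0]}

```text
time_s: 7.15
eef_pos: [0.5541, -0.1113, 0.083]
eef_rot: [0.206, 0.574, 0.777, -0.156]
wrist_force: [-0.5, 0.8, -3.3]
opening: 0.334
grasp_force: 59.5
```

```bash
python3 - <<'E'
from h import *
for n in['top','side']:
    im,d=ctrl.camera(n);cv2.imwrite(f'pics/{n}2.png',im[...,::-1]);np.savez(n+'2.npz',im=im,d=d)
o,p,r=cur();S=p+r.apply(g);print(S, (S-SEAT)*1e3)
spin('2',SEAT+[0,0,S[2]-.06])
p1,r1=target(SEAT+[0,0,.012],-30,g);plan(p1,r1,5)
cv2.imwrite('pics/c4.png',np.hstack([cv2.resize(cv2.imread('pics/top2.png')[150:270,270:400],(400,370),interpolation=2),cv2.resize(cv2.imread('pics/side2.png')[140:280,240:390],(400,370),interpolation=2)]))
E
```

```text
[ 0.55181793 -0.10430901  0.09871391] [-1.18207289  1.69098562 38.71391361]
top 250 u 0.5952976221306064 yaw 1.040110598879839 w 1.2487170148129312 pitch 0.4177701693666522 res 2.070684203960001 flange y [-89.22953074 -63.06955204   1.8050512 ] 115 all y [-89.22114727  19.35660709]
side 244 u -0.9895145532812162 yaw -0.518073890084612 w -2.5056697052609156 pitch -0.2800358291869141 res 1.4110815815071824 flange y [-87.64618992 -62.59242035  10.42098197] 87 all y [-87.2093536   73.18035612]
t 7.25 q [-0.15  0.31  1.9  -0.67  0.82 -0.02] p [ 0.5526 -0.111   0.0818] f [-0.9  0.2 -3.9] op 0.33 g 59.581378698349
[2.3, 0.2, 4.8] [-0.1, -0.0, 0.0]
[2.3, 0.2, 4.8] [-0.1, -0.0, 0.0]
[2.3, 0.2, 4.8] [-0.1, -0.0, 0.0]
[2.3, 0.2, 4.8] [-0.1, -0.0, 0.0]
[2.3, 0.2, 4.8] [-0.1, -0.0, 0.0]
```

View pics/c4.png

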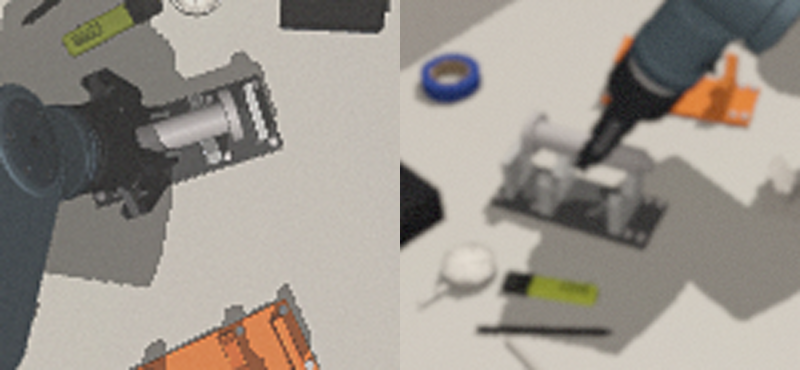

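It's aligned, with the flange over the gap (top crop ~232,112). Lowering.

apply_moves:
  moves:
    - {"jaw":0,"offset":[2.5,0.1,5],"rot":[0,0,0]}
    - {"jaw":0,"offset":[2.5,0.1,5],"rot":[0,0,0]}
    - {"jaw":0,"offset":[2.5,0.1,5],"rot":[0,0,0]}
    - {"jaw":0,"offset":[2.5,0.1,5],"rot":[0,0,0]}
    - {"jaw":0,"offset":[2.5,0.1,4],"rot":[0,0,0]}

```text
time_s: 7.88
eef_pos: [0.5552, -0.1123, 0.0575]
eef_rot: [0.207, 0.574, 0.777, -0.156]
wrist_force: [0.8, -0.1, -3.5]
opening: 0.331
grasp_force: 59.6
```

```bash
python3 - <<'E'
from h import *
o,p,r=cur();S=p+r.apply(g);print((S-SEAT)*1e3)
p1,r1=target(SEAT+[0,0,.004],-30,g);plan(p1,r1,5)
E
```

```text
[ 1.26578061  0.41855721 14.3533323 ]
t 7.875 q [-0.15  0.35  1.9  -0.7   0.78  0.03] p [ 0.5552 -0.1123  0.0575] f [ 0.8 -0.1 -3.5] op 0.33 g 59.578410387039185
[1.0, -0.2, 1.8] [-0.1, 0.0, -0.0]
[1.0, -0.2, 1.8] [-0.1, 0.0, -0.0]
[1.0, -0.2, 1.8] [-0.1, 0.0, -0.0]
[1.0, -0.2, 1.8] [-0.1, 0.0, -0.0]
[1.0, -0.2, 1.8] [-0.1, 0.0, -0.0]
```

apply_moves:
  moves:
    - {"jaw":0,"offset":[1,0,1.8],"rot":[0,0,0]}
    - {"jaw":0,"offset":[1,0,1.8],"rot":[0,0,0]}
    - {"jaw":0,"offset":[1,0,1.8],"rot":[0,0,0]}
    - {"jaw":0,"offset":[1,0,1.7],"rot":[0,0,0]}
    - {"jaw":0,"offset":[0.7,0,1.2],"rot":[0,0,0]}

```text
time_s: 8.5
eef_pos: [0.5552, -0.1123, 0.0482]
eef_rot: [0.207, 0.574, 0.777, -0.156]
wrist_force: [-0.4, 0.7, -3.3]
opening: 0.332
grasp_force: 59.6
```

apply_moves:
  moves:
    - {"jaw":0,"offset":[0.3,0,0.5],"rot":[0,0,0]}
    - {"jaw":0,"offset":[0.2,0,0.4],"rot":[0,0,0]}
    - {"jaw":0,"offset":[0.2,0,0.4],"rot":[0,0,0]}
    - {"jaw":0,"offset":[0,0,0],"rot":[0,0,0]}
    - {"jaw":0,"offset":[0,0,0],"rot":[0,0,0]}

```text
time_s: 9.12
eef_pos: [0.5552, -0.1124, 0.0468]
eef_rot: [0.207, 0.574, 0.777, -0.156]
wrist_force: [-0.6, -0.2, -3.8]
opening: 0.334
grasp_force: 59.6
```

apply_moves:
  moves:
    - {"jaw":0,"offset":[0.3,0,0.5],"rot":[0,0,0]}
    - {"jaw":0,"offset":[0.3,0,0.5],"rot":[0,0,0]}
    - {"jaw":0,"offset":[0.3,0,0.5],"rot":[0,0,0]}
    - {"jaw":0,"offset":[0.2,0,0.4],"rot":[0,0,0]}
    - {"jaw":0,"offset":[0,0,0],"rot":[0,0,0]}

```text
time_s: 9.75
eef_pos: [0.5553, -0.1125, 0.0461]
eef_rot: [0.207, 0.574, 0.777, -0.156]
wrist_force: [-7.8, 5.0, 11.7]
opening: 0.333
grasp_force: 61.5
```

apply_moves:
  moves:
    - {"jaw":0,"offset":[0.3,0,0.5],"rot":[0,0,0]}
    - {"jaw":0,"offset":[0.2,0,0.4],"rot":[0,0,0]}
    - {"jaw":0,"offset":[0,0,0],"rot":[0,0,0]}
    - {"jaw":0,"offset":[0,0,0],"rot":[0,0,0]}
    - {"jaw":0,"offset":[0,0,0],"rot":[0,0,0]}

```text
time_s: 10.38
eef_pos: [0.5554, -0.1125, 0.046]
eef_rot: [0.208, 0.574, 0.777, -0.156]
wrist_force: [-12.0, 8.2, 20.8]
opening: 0.334
grasp_force: 62.6
```

Contact, with a sideways component: the spindle sits about 1.5–2 mm too far along +tool-y. Back up slightly, shift, and retry.

apply_moves:
  moves:
    - {"jaw":0,"offset":[-0.7,0,-1.3],"rot":[0,0,0]}
    - {"jaw":0,"offset":[-0.5,-0.8,-0.9],"rot":[0,0,0]}
    - {"jaw":0,"offset":[0,-0.7,0],"rot":[0,0,0]}
    - {"jaw":0,"offset":[0,0,0],"rot":[0,0,0]}
    - {"jaw":0,"offset":[0,0,0],"rot":[0,0,0]}

```text
time_s: 11.0
eef_pos: [0.5536, -0.1128, 0.0458]
eef_rot: [0.207, 0.574, 0.777, -0.156]
wrist_force: [0.3, 1.0, -3.2]
opening: 0.334
grasp_force: 59.6
```

```bash
python3 - <<'E'
from h import *
o,p,r=cur();S=p+r.apply(g);print(o['wrist_force'],o['torque'],(S-SEAT)*1e3, (r.inv()*rot(-30)).as_rotvec(True))
for n in['top','side']:
    im,d=ctrl.camera(n);cv2.imwrite(f'pics/{n}3.png',im[...,::-1]);np.savez(n+'3.npz',im=im,d=d)
spin('3',SEAT+[0,0,S[2]-.06])
for n in['top','side']:
    z=np.load(n+'3.npz');P=cloud(n,z['d'])
    k=(z['d']>0)&(z['im'].mean(-1)>60)
    Q=(P[k]-SEAT)@np.c_[[np.cos(YAW),np.sin(YAW),0],C,[0,0,1]]
    for y0 in(-.042,.042):
        for s in(-1,1):
            q=Q[(abs(Q[:,1]-y0)<.012)&(Q[:,0]*s>.018)&(Q[:,0]*s<.045)&(Q[:,2]>-.02)&(Q[:,2]<.012)]
            if len(q): print(n,y0,s,len(q),(np.percentile(q,[3,50,97],axis=0)*1e3).round(1).tolist())
E
```

```text
[ 0.29483698  0.99387637 -3.2433668 ] [0.52069705 0.10111068 0.02415676] [-0.27732925 -0.1414978   2.6714947 ] [-0.32582165 -0.00560234 -0.01177057]
top 257 u 0.5374316385471117 yaw -0.9388799017214058 w -0.4210797311657385 pitch 0.13627102122980683 res 2.307397964040052 flange y [-88.30587957 -61.34437104  -1.77548698] 127 all y [-89.35184803  17.90513069]
side 238 u -0.7642331524805844 yaw 0.1597176810594714 w -1.6143442939858796 pitch -0.06590714076863378 res 1.6459805631934807 flange y [-89.19543799 -40.18908222  48.32432074] 270 all y [-89.52931715  70.37350514]
top -0.042 -1 30 [[-34.4, -47.3, -9.2], [-26.8, -41.0, -0.2], [-19.1, -34.5, 5.3]]
top -0.042 1 26 [[19.0, -47.8, -9.6], [25.3, -41.0, 0.3], [32.4, -34.3, 6.6]]
top 0.042 -1 1 [[-32.9, 36.4, -7.3], [-32.9, 36.4, -7.3], [-32.9, 36.4, -7.3]]
side -0.042 -1 11 [[-31.4, -48.4, -4.9], [-25.4, -39.9, 0.1], [-23.2, -35.3, 5.2]]
side -0.042 1 44 [[23.8, -49.0, -19.6], [29.5, -41.7, -6.5], [33.5, -35.2, 3.6]]
side 0.042 -1 11 [[-31.3, 34.5, -4.7], [-26.7, 42.8, 0.7], [-21.1, 48.0, 4.5]]
side 0.042 1 45 [[20.0, 34.4, -18.2], [29.7, 44.6, -4.9], [34.3, 48.9, 3.9]]
```

apply_moves:
  moves:
    - {"jaw":0,"offset":[0.3,0,0.5],"rot":[0,0,0]}
    - {"jaw":0,"offset":[0.3,0,0.5],"rot":[0,0,0]}
    - {"jaw":0,"offset":[0.2,0,0.3],"rot":[0,0,0]}
    - {"jaw":0,"offset":[0,0,0],"rot":[0,0,0]}
    - {"jaw":0,"offset":[0,0,0],"rot":[0,0,0]}

```text
time_s: 11.72
eef_pos: [0.5537, -0.1127, 0.0446]
eef_rot: [0.207, 0.574, 0.777, -0.156]
wrist_force: [-0.1, -0.3, -0.8]
opening: 0.332
grasp_force: 59.7
```

apply_moves:
  moves:
    - {"jaw":0,"offset":[0.2,0,0.35],"rot":[0,0,0]}
    - {"jaw":0,"offset":[0.2,0,0.35],"rot":[0,0,0]}
    - {"jaw":0,"offset":[0,0,0],"rot":[0,0,0]}
    - {"jaw":0,"offset":[0,0,0],"rot":[0,0,0]}
    - {"jaw":0,"offset":[0,0,0],"rot":[0,0,0]}

```text
time_s: 12.35
eef_pos: [0.5538, -0.1128, 0.0446]
eef_rot: [0.207, 0.574, 0.777, -0.156]
wrist_force: [-6.2, 2.7, 6.6]
opening: 0.336
grasp_force: 60.9
```

apply_moves:
  moves:
    - {"jaw":0,"offset":[-0.4,-0.5,-0.7],"rot":[0,0,0]}
    - {"jaw":0,"offset":[0,-0.5,0],"rot":[0,0,0]}
    - {"jaw":0,"offset":[0.4,0,0.7],"rot":[0,0,0]}
    - {"jaw":0,"offset":[0,0,0],"rot":[0,0,0]}
    - {"jaw":0,"offset":[0,0,0],"rot":[0,0,0]}

```text
time_s: 12.98
eef_pos: [0.5529, -0.113, 0.0438]
eef_rot: [0.207, 0.574, 0.777, -0.156]
wrist_force: [-1.2, 1.5, -1.2]
opening: 0.332
grasp_force: 60.1
```

apply_moves:
  moves:
    - {"jaw":0,"offset":[0.2,0,0.35],"rot":[0,0,0]}
    - {"jaw":0,"offset":[0.2,0,0.35],"rot":[0,0,0]}
    - {"jaw":0,"offset":[0.1,0,0.2],"rot":[0,0,0]}
    - {"jaw":0,"offset":[0,0,0],"rot":[0,0,0]}
    - {"jaw":0,"offset":[0,0,0],"rot":[0,0,0]}

```text
time_s: 13.6
eef_pos: [0.553, -0.1131, 0.0437]
eef_rot: [0.207, 0.574, 0.777, -0.156]
wrist_force: [-4.8, 4.4, 8.9]
opening: 0.333
grasp_force: 61.1
```

```bash
python3 - <<'E'
from h import *
o,p,r=cur();S=p+r.apply(g);B=np.c_[[np.cos(YAW),np.sin(YAW),0],C,[0,0,1]]
print('F',np.array(o['wrist_force'])@B,'M',np.array(o['torque'])@B,(S-SEAT)@B*1e3)
E
```

```text
F [-3.27020409  5.6111297   8.91347681] M [ 0.24305219  0.58916543 -0.09027517] [-1.04164861 -0.1035874   0.54995976]
```

apply_moves:
  moves:
    - {"jaw":0,"offset":[0,-0.4,0],"rot":[0,0,0]}
    - {"jaw":0,"offset":[0,-0.2,0],"rot":[0,0,0]}
    - {"jaw":0,"offset":[0.1,0,0.2],"rot":[0,0,0]}
    - {"jaw":0,"offset":[0,0,0],"rot":[0,0,0]}
    - {"jaw":0,"offset":[0,0,0],"rot":[0,0,0]}

```text
time_s: 14.22
eef_pos: [0.553, -0.1131, 0.0437]
eef_rot: [0.208, 0.574, 0.777, -0.155]
wrist_force: [-3.7, 3.9, 8.8]
opening: 0.333
grasp_force: 61.0
```

```bash
python3 - <<'E'
from h import *
o,p,r=cur();S=p+r.apply(g);B=np.c_[[np.cos(YAW),np.sin(YAW),0],C,[0,0,1]]
print('F',np.array(o['wrist_force'])@B,'M',np.array(o['torque'])@B,(S-SEAT)@B*1e3)
for n in['top','side']:
    im,d=ctrl.camera(n);cv2.imwrite(f'pics/{n}4.png',im[...,::-1]);np.savez(n+'4.npz',im=im,d=d)
spin('4',SEAT)
cv2.imwrite('pics/c5.png',np.hstack([cv2.resize(cv2.imread('pics/top4.png')[170:240,290:370],(400,350),interpolation=2),cv2.resize(cv2.imread('pics/side4.png')[170:250,270:355],(372,350),interpolation=2)]))
E
```

```text
F [-2.37481036  4.77723455  8.78199078] M [ 0.33069675  0.28401455 -0.0434337 ] [-1.05715548 -0.11581947  0.56207178]
top 255 u -0.9822460276078199 yaw 0.9462318229908284 w 0.5171224910034217 pitch 0.485443456453955 res 2.134341645903858 flange y [-88.36072239 -61.67153239   0.16597312] 126 all y [-88.79490152  17.09252728]
side 239 u -1.304378956283915 yaw -0.20331885912520883 w -0.8736122278040367 pitch 0.08104143274854543 res 1.5212867826126064 flange y [-88.60202373 -39.83165251  48.43134768] 280 all y [-89.34452552  70.49238202]
```

View pics/c5.png

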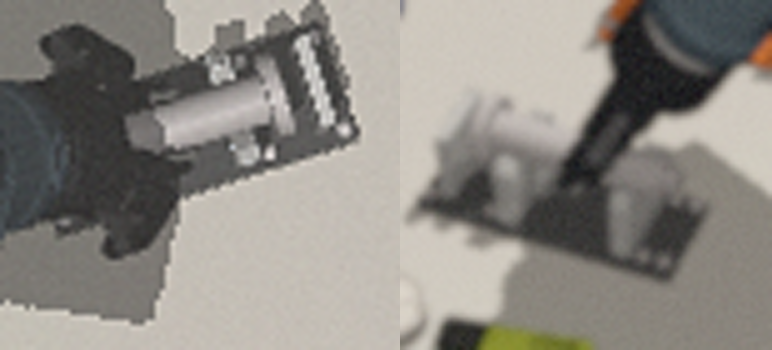

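The spindle sits in both vees: it no longer moves sideways under a shift, and the flange lies between the plate and the vee (top crop ~272,95). Releasing gradually.

apply_moves:
  moves:
    - {"jaw":0.34,"offset":[0,0,0],"rot":[0,0,0]}
    - {"jaw":0.37,"offset":[0,0,0],"rot":[0,0,0]}
    - {"jaw":0.42,"offset":[0,0,0],"rot":[0,0,0]}
    - {"jaw":0.6,"offset":[0,0,0],"rot":[0,0,0]}
    - {"jaw":0.8,"offset":[0,0,0],"rot":[0,0,0]}

```text
time_s: 14.95
eef_pos: [0.5522, -0.1133, 0.0424]
eef_rot: [0.207, 0.574, 0.777, -0.156]
wrist_force: [0.0, -0.7, 0.7]
opening: 0.788
grasp_force: 0.0
```

apply_moves:
  moves:
    - {"jaw":0.9,"offset":[0,0,0],"rot":[0,0,0]}
    - {"jaw":0.9,"offset":[0,0,0],"rot":[0,0,0]}
    - {"jaw":0.9,"offset":[0,0,-3],"rot":[0,0,0]}
    - {"jaw":0.9,"offset":[-2,0,-6],"rot":[0,0,0]}
    - {"jaw":0.9,"offset":[-4,0,-8],"rot":[0,0,0]}

```text
time_s: 15.58
eef_pos: [0.5512, -0.1099, 0.0607]
eef_rot: [0.207, 0.574, 0.777, -0.156]
wrist_force: [0.4, 1.3, -1.0]
opening: 0.9
grasp_force: 0.0
```

```bash
python3 - <<'E'
from h import *
o,p,r=cur();print(p,o['wrist_force'],o['opening'],o['grasp_force'])
im,d=ctrl.camera('wrist');cv2.imwrite('pics/w3.png',im[...,::-1])
E
```

```text
[ 0.55122782 -0.1098873   0.06069498] [ 0.39051097  1.33720688 -0.96017577] 0.9001026134968189 0.0
```

View pics/w3.png

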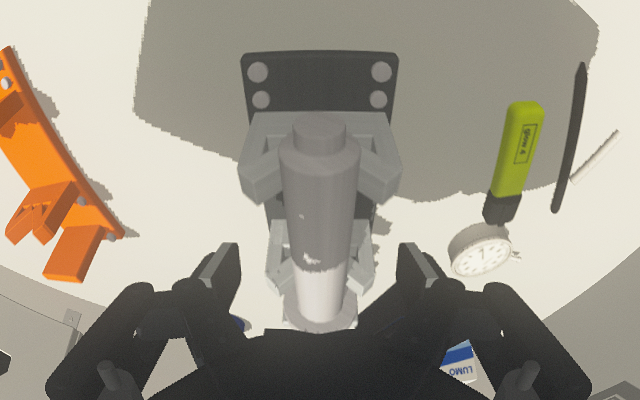

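The spindle lies in both vees, centred and free of the fingers (column ~320, flange at row ~310). Retreating straight up.

apply_moves:
  moves:
    - {"jaw":0.9,"offset":[-8,0,-14],"rot":[0,0,0]}
    - {"jaw":0.9,"offset":[-15,0,-26],"rot":[0,0,0]}
    - {"jaw":0.9,"offset":[-20,0,-35],"rot":[0,0,0]}
    - {"jaw":0.9,"offset":[-20,0,-35],"rot":[0,0,0]}
    - {"jaw":0.9,"offset":[-10,0,-17],"rot":[0,0,0]}

```text
time_s: 16.25
eef_pos: [0.5531, -0.1097, 0.2103]
eef_rot: [0.209, 0.574, 0.777, -0.155]
wrist_force: [0.2, -0.1, 0.1]
opening: 0.896
grasp_force: 0.0
```

apply_moves:
  moves:
    - {"jaw":0.9,"offset":[-20,-40,-35],"rot":[0,0,0]}
    - {"jaw":0.9,"offset":[0,-50,0],"rot":[0,0,0]}
    - {"jaw":0.9,"offset":[0,-50,0],"rot":[0,0,0]}
    - {"jaw":0.9,"offset":[0,0,0],"rot":[0,0,0]}
    - {"jaw":0.9,"offset":[0,0,0],"rot":[0,0,0]}

```text
time_s: 16.88
eef_pos: [0.4185, -0.1505, 0.2481]
eef_rot: [0.207, 0.574, 0.777, -0.155]
wrist_force: [0.1, -0.5, 0.8]
opening: 0.898
grasp_force: 0.0
```

```bash
python3 - <<'E'
from h import *
for n in['top','side']:
    im,d=ctrl.camera(n);cv2.imwrite(f'pics/{n}5.png',im[...,::-1]);np.savez(n+'5.npz',im=im,d=d)
spin('5',SEAT)
cv2.imwrite('pics/c6.png',np.hstack([cv2.resize(cv2.imread('pics/top5.png')[130:290,210:430],(440,320),interpolation=2),cv2.resize(cv2.imread('pics/side5.png')[160:260,260:370],(352,320),interpolation=2)]))
E
```

```text
top 259 u -0.2781933274825438 yaw 1.3300543535440934 w 0.1960639969514872 pitch -0.021652904853387372 res 2.4228666260559035 flange y [-88.91607021 -56.72436994  48.4138379 ] 136 all y [-89.27144755  69.14796807]
side 323 u -1.2847327205957753 yaw 0.27565766878390896 w -0.7080120767130557 pitch -0.11813384341673978 res 1.4621353710099874 flange y [-88.77759547 -42.01475448  48.45266203] 234 all y [-89.31323587  70.43451304]
```

View pics/c6.png

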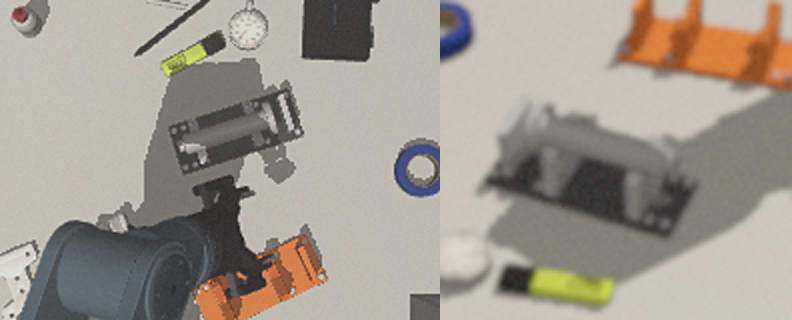

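The spindle lies level in both vees at seat height, with its flange in the gap, and the arm is clear. Handing in.

```bash
python3 -c "
from bench import ctrl
print(ctrl.hand_in())"
```

```text
the job is handed in; nothing more can be done
None
```

The spindle lies on its side at rest in both vees of the dark cradle, with its flange in the gap by the end plate; it has been let go, the arm is clear, and the job is handed in (no verdict was returned).

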